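Set the hall lamp's dimmer wheel to four clicks

ROBOT

A 6-joint arm with a two-finger parallel gripper is mounted at the origin on the work surface. World frame = base frame: x ahead of the robot, y to its left, z up, the work surface at z = 0. Lengths are in m, angles in rad, forces in N, time in s.
With the tool pointing down it reaches from about 0.3 to 0.85 m from the base axis. Payload 4.2 kg.
Tool frame: the origin (TCP) lies between the finger pads; the fingertips stand 25 mm ahead of it and the grasp point (between the pads) lies 6 mm ahead of it; z points along the fingers, y is the direction in which the jaws open and shut (so a half turn about z gives the same grasp; the last joint's range is limited). The gripper opens to 91 mm and grips with 3 to 60 N. Pads are 32 mm wide; open, the fingers measure 118 mm over their backs; the gripper's body (76 mm by 178 mm) begins 60 mm behind the grasp point.
Start: joints at [1.206, 0.32, 1.565, -0, 1.257, -0.02], TCP at [0.194, 0.541, 0.239] pointing down, gripper open.
Joint ranges: [-3.11, 3.11], [-0.84, 2.01], [0.21, 2.61], [-1.34, 4.49], [0.05, 2.63], [-2.56, 2.56]. Speed limits (rad/s): [2.57, 2.57, 3.14, 3.14, 3.14, 3.14].

INTERFACE

Orientations are given as a rotation vector (axis times angle).
In Python, from rig import env gives the robot as it stands. The module is installed in compiled form; this text tells all that it offers.
- The arm moves only by the tool jog_arm, never from a script. Its argument "steps" is a list of rows, each an object of numbers: "tx", "ty", "tz": the shift along the tool's x, y, z in mm; "ax", "ay", "az": the turn, a rotation vector about the tool's x, y, z in rad; "grip": the closure in counts, from 0 (fully open) to 255 (shut). In form: [{"tx": .., "ty": .., "tz": .., "ax": .., "ay": .., "az": .., "grip": ..}, ...]. A call has 1 to 12 rows; each row is the pose to reach, as a shift and turn from the pose measured when the call began, along the tool's axes at that moment; what a row does not reach only later rows make up. A row lasts 1/8 s, in which the tool goes at most 62.5 mm and 10.7 degrees, less where a joint would pass 70% of its speed; a pose out of reach is approached as far as the arm can. A call with a gripper value outside its range is refused whole. The fingers move at their own pace and stop on an object; the grip force is fixed at half the most. Time passes only in rows, so rows that repeat a pose let the fingers close. It gives the time, the measured TCP pose, the force and the opening at its end, in the units of the state.
- env.sense(): the state, without advancing time (a new reading comes with each control period).
- env.read_camera(name): name is "scene" or "top" or "wrist"; returns a dict with "color" (480x640x3 uint8, red, green, blue), "z_map" (480x640 float32, m along the optical axis (not along the pixel's ray), 0 where there is no reading), "K" (3x3 intrinsics, pixels), "rvec" (rotation vector, rad) and "tvec" (3), from world to camera coordinates, as OpenCV has them; the wrist camera has in their place "hand_eye" (4x4, takes a point from camera to tool coordinates, whose origin is the TCP and whose axes are the flange's). Camera axes: x right, y down, z forward; pixel columns grow to the right and rows downward; lengths in m; the calibration is good to about 2 mm. A picture is of the moment at which its call begins: read the wrist's pose just before it.
- env.job_done(): hands the job in, once; it reports no verdict.
The state is a dict: "time": time; "joints": joint angles; "qvel": joint speeds; "tau": joint torques, N m; "tcp_pos": TCP position; "tcp_rot": TCP orientation; "wrist_force": force on the tool from outside, world axes, zero at the start; "wrist_torque": the same for the moment, N m; "opening": opening from 0.0 (shut) to 1.0 (fully open).
Only numpy, scipy, OpenCV 4.12 (cv2) and the standard library are available. Lean on these libraries where they do the work, as an engineer would, in place of code of your own. Each camera call takes 0.05 s, during which the arm holds its last target.

TASK

Set the hall lamp to its evening level: roll the knurled dimmer wheel on the end of its base, under the shade, until it rests at the fourth click from off, with the bar on the wheel straight up and in line with the long line on the base. Do not knock the lampshade, leave the keys and other things on the table where they are, and let go of the wheel at the end.

Things in the scene. Friction and masses are not known exactly. Their poses are not given: they have to be found in the camera images.
- lamp: Hall lamp, fixed. White block base 180 (x) x 110 (y) x 50 mm high; origin at the centre of its underside on the table, z up, +x away from the robot (within 0.35 rad); the dimmer wheel is in its -x end. A stem of radius 8 mm stands 50 mm to +x of the origin. Flat lines on the base top beside the wheel mark the clicks.
- long_line (a point): The fifth line from the robot's side, 30 mm long on each side of the wheel (the others 10 mm): on the base top, 50 mm above the table, level with the wheel's axle. This point is its middle, on the wheel's centre plane.
- shade: Drum shade of the lamp, radius 100 mm, 130 mm tall. Origin at the centre of its lower rim, 43 mm to +x of the lamp's origin, 190 mm above the table. Its rim comes to 3 mm beyond the vertical plane of the wheel's axle, so a gripper held upright over the wheel meets the shade; one leaning back towards the robot passes.
- wheel_axis (a point): Centre of the black knurled thumbwheel (axle along the lamp's y), 60 mm to -x of the lamp's origin, 35 mm up; it stays with the lamp. Wheel: radius 30 mm over the knurls (24 rounded ribs, 2 mm proud), 16 mm wide, its upper 15 mm out of the base. It is sprung: it gives straight down up to 5 mm, with about 1.5 N to begin, 5.5 N at the stop.
- wheel (a joint): Turn of the wheel, rad: 0 = off (end stop) to 2.094 (8 clicks, end stop). One click is 0.262 (15 degrees, 8 mm at the rim); a detent holds it at each multiple, about 1 N at the rim takes it to the next. Grows when the wheel's top is rolled away from the robot (lamp's +x). Starts from off to two clicks.
- pointer (a point): Middle of the aluminium bar (3 mm wide, 18 mm long, parallel to the axle, nearly flush) on the wheel's rim, 30 mm from its centre. At off it stands 60 degrees from straight up, on the robot's side; at four clicks straight up, in line with the long line.
- key_a: Loose door key (round 26 mm bow at its origin, 47 mm long, 4 mm thick) lying on the table near the lamp's front; not part of the job.
- key_b: Loose key (22 mm bow at its origin, 43 mm long, 4 mm thick) lying near the lamp's front; not part of the job.
- key_c: Loose key (24 mm bow, 4 mm thick) lying in the tray; not part of the job.
- tray: Copper-toned aluminium key tray, 200 x 130 x 22 mm, loose, off to one side; not part of the job.
- hook_strip: White plastic wall-hook strip lying flat with four pegs up, 280 x 45 mm, 36 mm high, loose, off to one side; not part of the job.
- salt_shaker: Glass salt-shaker bottle, 44 mm diameter, 95 mm high, standing beyond the lamp to the left; not part of the job.
- doorstop: Black silicone doorstop wedge, 120 x 42 mm, up to 31 mm high, lying close beside the lamp base; not part of the job.
- spring_clip: Steel spring clip, 50 x 22 x 18 mm, lying close beside the lamp base; not part of the job.

How it is judged:
By the outcome, as a careful person would: the job done as asked, in the order asked, and still so for the second after the job is handed in, with the robot touching nothing.
It also fails if it takes over 42 s, if anything falls off the work surface, if the arm or the gripper's body presses on something with over 40 N, if the wrist force passes 120 N, or if a joint passes its speed limit or range.

## Working session

There is one attempt and no reset: what is moved stays moved. The work goes in short steps, Python scripts to look and compute and a tool call to move; the robot and the scene stay as the last step left them, time stands still between calls to the robot, and variables do not carry over. Pictures are saved under pics/ and viewed, and the job is handed in when it is done.

Besides the shell and the picture viewer there is one more tool, called after "Request:" as name(argument=value, ...) on one line, values as JSON. jog_arm: Moves the arm, as the interface text tells. Its arguments: {"type":"object","properties":{"steps":{"type":"array","items":{"type":"object","properties":{"tx":{"type":"number"},"ty":{"type":"number"},"tz":{"type":"number"},"ax":{"type":"number"},"ay":{"type":"number"},"az":{"type":"number"},"grip":{"type":"number"}}}}},"required":["steps"]}

```bash
mkdir -p pics; cat > h.py <<'E'
from rig import env
import numpy as np, cv2
from scipy.spatial.transform import Rotation as R
def cam(n):
    s=env.sense(); c=env.read_camera(n)
    if n=="wrist":
        T=np.eye(4);T[:3,:3]=R.from_rotvec(s['tcp_rot']).as_matrix();T[:3,3]=s['tcp_pos']
        c['Twc']=T@np.array(c['hand_eye'])
    else:
        M=np.eye(4);M[:3,:3]=R.from_rotvec(np.array(c['rvec']).ravel()).as_matrix();M[:3,3]=np.array(c['tvec']).ravel()
        c['Twc']=np.linalg.inv(M)
    return c
def save(c,f,crop=None,k=1):
    im=c['color'][:,:,::-1]
    if crop: a,b,w,h=crop; im=im[b:b+h,a:a+w]
    if k!=1: im=cv2.resize(im,None,fx=k,fy=k,interpolation=cv2.INTER_CUBIC)
    cv2.imwrite('pics/'+f,im)
def cloud(c):
    z=c['z_map'];v,u=np.mgrid[:480,:640];K=c['K']
    p=np.stack([(u-K[0,2])/K[0,0]*z,(v-K[1,2])/K[1,1]*z,z],-1)
    p=p@c['Twc'][:3,:3].T+c['Twc'][:3,3]; p[z==0]=np.nan
    return p
def proj(c,P):
    M=np.linalg.inv(c['Twc']);q=np.atleast_2d(P)@M[:3,:3].T+M[:3,3]
    q=q@c['K'].T; return q[:,:2]/q[:,2:]
def onplane(c,u,v,zp):
    d=c['Twc'][:3,:3]@np.linalg.inv(c['K'])@[u,v,1.];o=c['Twc'][:3,3]
    return o+d*(zp-o[2])/d[2]
E
python3 - <<'E'
from h import *
print(env.sense())
for n in ["scene","top","wrist"]:
    c=cam(n);save(c,n+'0.png');np.save(n+'0.npy',c,allow_pickle=True);print(n,c['Twc'].round(3),c['K'])
E
```

```text
{'time': 0.0, 'joints': array([ 1.20604478e+00,  3.20306006e-01,  1.56568549e+00, -2.06383423e-05,
        1.25737603e+00, -2.00347510e-02]), 'qvel': array([ 5.72599384e-04, -6.49064018e-04,  8.05051063e-04, -1.85681492e-04,
        1.09130068e-04, -3.50732853e-06]), 'tau': array([-9.52630580e-04, -4.12462556e+01, -2.31972277e+01,  7.27437995e-02,
        4.57263901e-02, -1.17679328e-04]), 'tcp_pos': array([0.19416982, 0.5407358 , 0.23810962]), 'tcp_rot': array([-5.38737877e-01, -3.09472894e+00,  2.74214744e-03]), 'wrist_force': array([0.13824054, 0.35568675, 0.48050433]), 'wrist_torque': array([-0.00078591,  0.01859751, -0.01552767]), 'opening': 1.0012190640198424}
scene [[ 0.585  0.448 -0.676  1.627]
 [ 0.811 -0.315  0.493 -0.786]
 [ 0.007 -0.837 -0.547  0.993]
 [ 0.     0.     0.     1.   ]] [[585.20648933   0.         328.61252956]
 [  0.         585.20648933 234.51730993]
 [  0.           0.           1.        ]]
top [[-0.009 -0.994  0.11   0.394]
 [-1.     0.01   0.013 -0.005]
 [-0.014 -0.109 -0.994  1.469]
 [ 0.     0.     0.     1.   ]] [[600.59459942   0.         320.90957793]
 [  0.         600.59459942 244.70584639]
 [  0.           0.           1.        ]]
wrist [[ 0.338  0.913  0.23   0.129]
 [ 0.941 -0.327 -0.084  0.564]
 [-0.002  0.245 -0.97   0.384]
 [ 0.     0.     0.     1.   ]] [[426.118421     0.         318.51205169]
 [  0.         426.118421   238.58473418]
 [  0.           0.           1.        ]]
```

View pics/scene0.png

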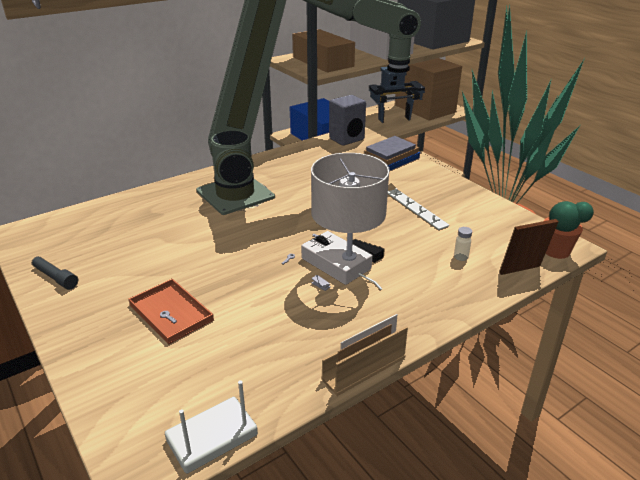

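View pics/top0.png

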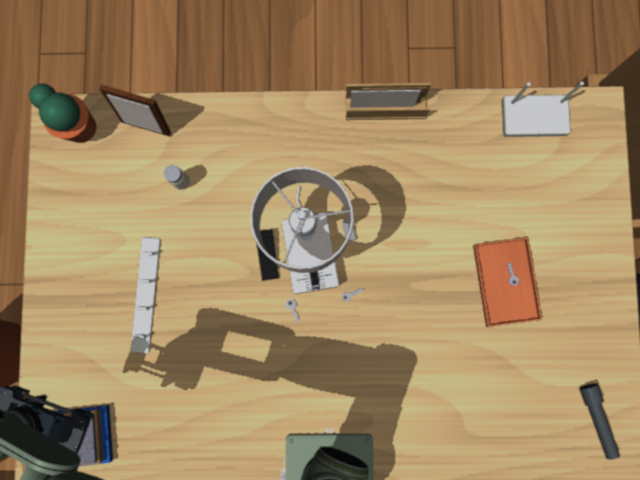

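View pics/wrist0.png

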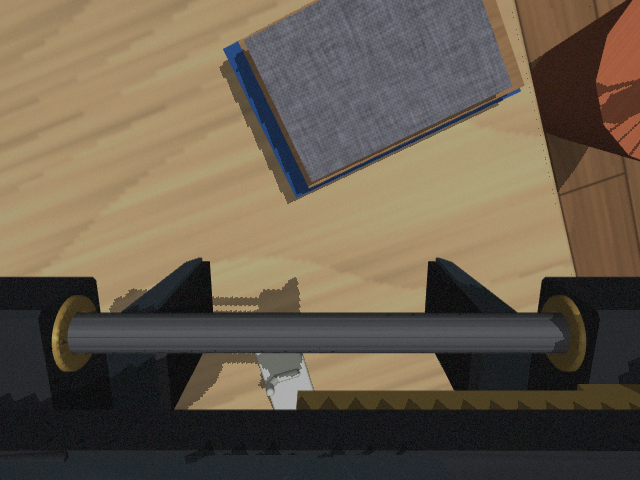

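The lamp is in the top view with its base around (313,265) and the wheel near (315,279). The keys are just in front of it, at (293,308) and (353,294). Next I'll zoom in and measure.

```bash
python3 - <<'E'
from h import *
c=np.load('top0.npy',allow_pickle=True).item()
save(c,'topz.png',(250,200,120,120),5)
s=np.load('scene0.npy',allow_pickle=True).item()
save(s,'scenez.png',(270,210,130,100),6)
p=cloud(c)
m=(abs(p[...,2]-.05)<.004)&(abs(p[...,0]-.4)<.3)&(abs(p[...,1])<.15)
q=p[m];print(len(q),q.min(0),q.max(0),np.median(q[:,2]))
r=cv2.minAreaRect((q[:,:2]*1000).astype(np.float32));print(r,cv2.boxPoints(r))
m=(p[...,2]>.3)&(p[...,2]<.34)&(abs(p[...,1])<.25)&(p[...,0]>.3)&(p[...,0]<.8)
q=p[m];print('shade',len(q),cv2.minEnclosingCircle((q[:,:2]*1000).astype(np.float32)),q[:,2].max())
E
```

```text
2004 [ 0.43881338 -0.02358118  0.04601619] [0.62963386 0.10891254 0.05398767] 0.05005657324050927
((533.2674560546875, 41.871360778808594), (179.86044311523438, 109.67881774902344), 9.423478126525879) [[435.57196    81.24642  ]
 [453.52972   -26.952291 ]
 [630.96295     2.4962997]
 [613.0052    110.695015 ]]
shade 1301 ((575.6239013671875, 48.75458526611328), 100.08404541015625) 0.32620585488873677
```

View pics/topz.png

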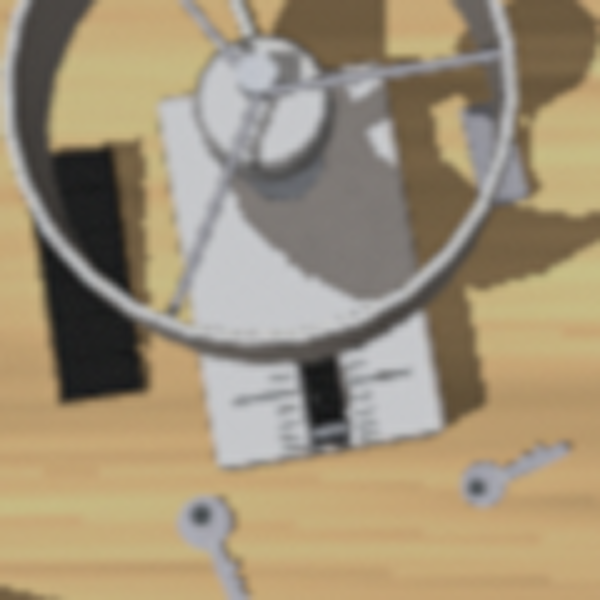

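View pics/scenez.png

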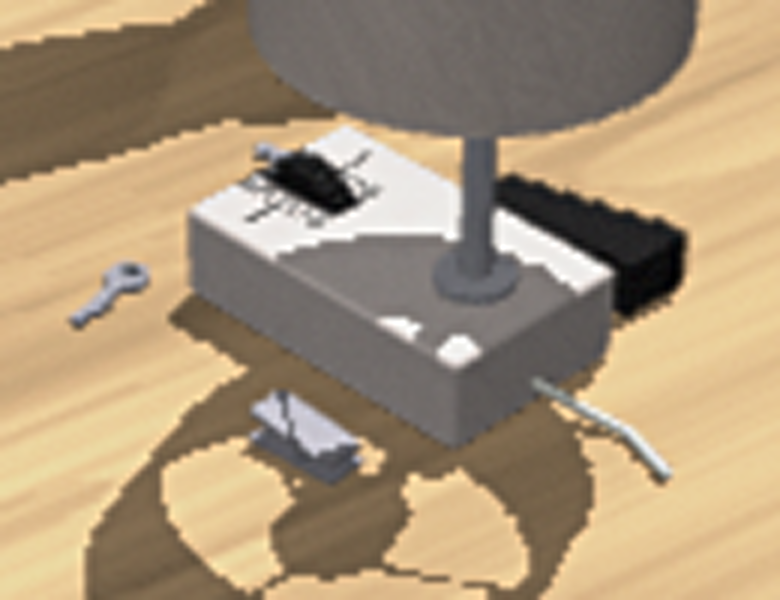

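```bash
cat >> h.py <<'E'
def lamp():
    yaw=np.deg2rad(9.42);C=np.array([.5333,.0419,0])
    ex=np.array([np.cos(yaw),np.sin(yaw),0]);ey=np.array([-ex[1],ex[0],0]);return C,ex,ey
def wp(phi,y=0,r=.03): # phi from up, + to robot
    C,ex,ey=lamp();phi=np.deg2rad(phi)
    return C-.06*ex+[0,0,.035]+y*ey-ex*r*np.sin(phi)+np.array([0,0,1])*r*np.cos(phi)
E
python3 - <<'E'
from h import *
for n,o,k in (('top',(250,200),5),('scene',(270,210),6)):
    c=np.load(n+'0.npy',allow_pickle=True).item()
    for a in (60,45,30,15,0): print(n,a,((proj(c,[wp(a,-.009),wp(a,.009)])-o)*k).round(0).tolist())
    C,ex,ey=lamp()
    print('line',((proj(c,[C-.06*ex+[0,0,.05]+ey*y for y in(-.04,.04)])-o)*k).round().tolist())
E
```

```text
top 60 [[345.0, 435.0], [308.0, 442.0]]
top 45 [[343.0, 425.0], [306.0, 432.0]]
top 30 [[341.0, 411.0], [303.0, 418.0]]
top 15 [[338.0, 396.0], [300.0, 403.0]]
top 0 [[335.0, 379.0], [297.0, 386.0]]
line [[401.0, 370.0], [234.0, 399.0]]
scene 60 [[263.0, 165.0], [289.0, 151.0]]
scene 45 [[269.0, 159.0], [296.0, 144.0]]
scene 30 [[278.0, 155.0], [305.0, 141.0]]
scene 15 [[289.0, 156.0], [315.0, 142.0]]
scene 0 [[300.0, 161.0], [327.0, 146.0]]
line [[254.0, 212.0], [371.0, 147.0]]
```

```bash
cat >> h.py <<'E'
def toolR(th):
    C,ex,ey=lamp();th=np.deg2rad(th);z=np.array([0,0,1.])
    return np.stack([-ex*np.cos(th)-z*np.sin(th),ey,ex*np.sin(th)-z*np.cos(th)],1)
def target(th,u,gap,y=0):
    """tip face point u (m, tool x) at contact phi=th, gap off the wheel"""
    M=toolR(th); return wp(th,y)-M[:,2]*(gap+.025)-M[:,0]*u, M
def jog(p,M):
    s=env.sense();A=R.from_rotvec(s['tcp_rot']).as_matrix()
    t=A.T@(p-s['tcp_pos'])*1000; r=R.from_matrix(A.T@M).as_rotvec()
    print('t',t.round(1),'a',r.round(3),'target',p.round(3),'t=',round(s['time'],2),'F',s['wrist_force'].round(2))
E
python3 - <<'E'
from h import *
jog(*target(30,0,.13))
E
```

```text
t [-354.6 -429.3   43.7] a [-0.135 -0.513 -0.497] target [0.383 0.017 0.195] t= 0.15 F [0.04 0.74 0.18]
```

Request:
jog_arm(steps=[{"tx":-60,"ty":-72,"tz":7,"ax":-0.02,"ay":-0.08,"az":-0.08,"grip":255},{"tx":-120,"ty":-143,"tz":15,"ax":-0.04,"ay":-0.17,"az":-0.16,"grip":255},{"tx":-180,"ty":-215,"tz":22,"ax":-0.07,"ay":-0.26,"az":-0.25,"grip":255},{"tx":-240,"ty":-290,"tz":30,"ax":-0.09,"ay":-0.34,"az":-0.33,"grip":255},{"tx":-300,"ty":-360,"tz":37,"ax":-0.11,"ay":-0.43,"az":-0.41,"grip":255},{"tx":-354.6,"ty":-429.3,"tz":43.7,"ax":-0.135,"ay":-0.513,"az":-0.497,"grip":255},{"tx":-354.6,"ty":-429.3,"tz":43.7,"ax":-0.135,"ay":-0.513,"az":-0.497,"grip":255},{"tx":-354.6,"ty":-429.3,"tz":43.7,"ax":-0.135,"ay":-0.513,"az":-0.497,"grip":255},{"tx":-354.6,"ty":-429.3,"tz":43.7,"ax":-0.135,"ay":-0.513,"az":-0.497,"grip":255},{"tx":-354.6,"ty":-429.3,"tz":43.7,"ax":-0.135,"ay":-0.513,"az":-0.497,"grip":255},{"tx":-354.6,"ty":-429.3,"tz":43.7,"ax":-0.135,"ay":-0.513,"az":-0.497,"grip":255}])

```text
time: 1.52
tcp_pos: [0.3828, 0.0163, 0.1952]
tcp_rot: [-0.215, 2.609, 0.058]
wrist_force: [1.9, 1.2, -1.5]
opening: 0.007
```

```bash
python3 - <<'E'
from h import *
jog(*target(30,0,.13)); s=env.sense(); print(s['joints'].round(2),s['opening'])
c=cam('wrist');save(c,'w1.png');np.save('w1.npy',c,allow_pickle=True)
for a in (60,45,30,15,0): print(a,proj(c,[wp(a,-.009),wp(a,.009)]).round(0).tolist())
E
```

```text
t [-0.2  0.6  0.1] a [ 0.     0.001 -0.   ] target [0.383 0.017 0.195] t= 1.52 F [ 1.95  1.18 -1.52]
[-0.09 -0.17  2.35  0.29  0.47 -2.05] 0.00744707799760075
60 [[308.0, 208.0], [332.0, 208.0]]
45 [[308.0, 218.0], [332.0, 218.0]]
30 [[308.0, 229.0], [332.0, 229.0]]
15 [[308.0, 239.0], [332.0, 239.0]]
0 [[308.0, 247.0], [332.0, 247.0]]
```

View pics/w1.png

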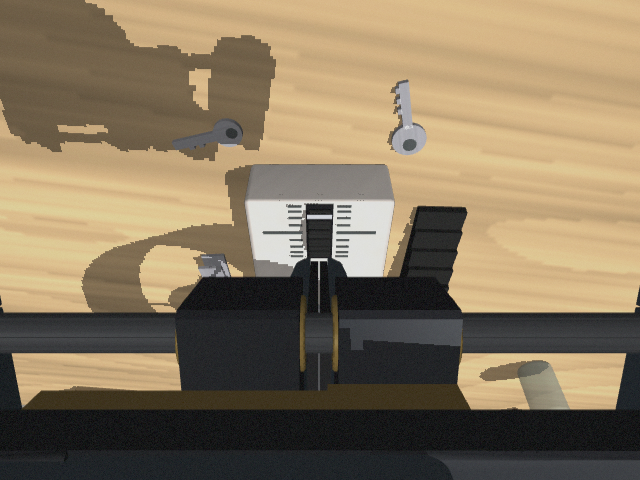

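```bash
python3 - <<'E'
from h import *
c=np.load('w1.npy',allow_pickle=True).item()
save(c,'w1z.png',(240,150,160,120),5)
C,ex,ey=lamp();print(proj(c,[C-.06*ex+[0,0,.05]+ey*y for y in(-.038,.038)]).round(1).tolist())
E
```

```text
[[270.5, 233.5], [369.4, 233.4]]
```

View pics/w1z.png

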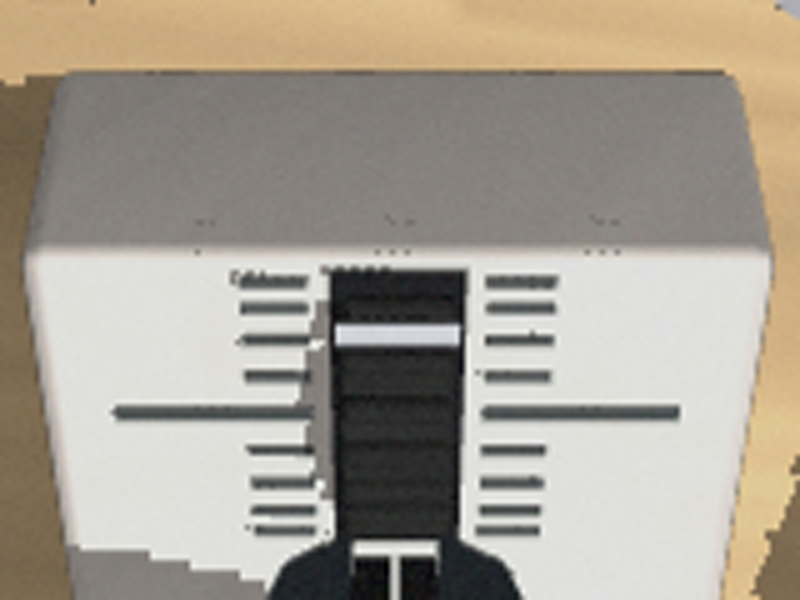

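The bar is at (319,217) in the wrist view. It matches the 45° prediction, so the wheel is at click one and needs three more. The wheel's lateral position also agrees with the model, so I'll approach with the fingers closed.

```bash
python3 - <<'E'
from h import *
jog(*target(30,-.005,.006))
E
```

```text
t [  6.5   5.1 124. ] a [-0.005  0.003 -0.001] target [0.44  0.026 0.085] t= 1.57 F [ 1.23 -0.33  0.86]
```

```bash
python3 - <<'E'
from h import *
s=env.sense();print(s['tcp_pos'],s['tcp_rot'],s['qvel'].round(3),s['joints'].round(3)); cam('top')
s=env.sense();print(s['tcp_pos'],s['tcp_rot'],s['qvel'].round(3),s['joints'].round(3))
jog(*target(30,-.005,.006))
E
```

```text
[0.3844794  0.01268707 0.19573866] [-0.21131729  2.6069824   0.05203539] [ 0.115 -0.014 -0.004 -0.176  0.015  0.444] [-0.099 -0.165  2.346  0.287  0.463 -2.057]
[0.38347062 0.01420394 0.19531809] [-0.2047783   2.61008972  0.05524314] [ 0.096 -0.013  0.017 -0.067  0.03   0.163] [-0.094 -0.165  2.347  0.281  0.465 -2.041]
t [  5.3   3.2 124. ] a [-0.004  0.001 -0.007] target [0.44  0.026 0.085] t= 1.62 F [-0.17 -0.4  -0.76]
```

Request:
jog_arm(steps=[{"tx":2,"ty":1.5,"tz":35,"ax":-0.002,"az":-0.004,"grip":255},{"tx":4,"ty":3,"tz":70,"ax":-0.004,"az":-0.007,"grip":255},{"tx":5.3,"ty":3.2,"tz":100,"ax":-0.004,"ay":0.001,"az":-0.007,"grip":255},{"tx":5.3,"ty":3.2,"tz":118,"ax":-0.004,"ay":0.001,"az":-0.007,"grip":255},{"tx":5.3,"ty":3.2,"tz":124,"ax":-0.004,"ay":0.001,"az":-0.007,"grip":255},{"tx":5.3,"ty":3.2,"tz":124,"ax":-0.004,"ay":0.001,"az":-0.007,"grip":255},{"tx":5.3,"ty":3.2,"tz":124,"ax":-0.004,"ay":0.001,"az":-0.007,"grip":255},{"tx":5.3,"ty":3.2,"tz":124,"ax":-0.004,"ay":0.001,"az":-0.007,"grip":255}])

```text
invalid input at $.steps[0]: expected keys tx, ty, tz, ax, ay, az, grip
```

```bash
python3 - <<'E'
from h import *
jog(*target(30,-.005,.006))
c=cam('wrist');save(c,'w2.png')
print(proj(c,[wp(45,-.009),wp(45,.009)]))
s=cam('scene');save(s,'s2.png',(250,150,160,120),5)
jog(*target(30,-.005,.006))
E
```

```text
t [  5.3   3.2 124. ] a [-0.004  0.001 -0.007] target [0.44  0.026 0.085] t= 1.62 F [-0.17 -0.4  -0.76]
[[311.43015394 217.71685051]
 [336.33296424 217.56527302]]
t [ 4.10e+00 -1.00e-01  1.24e+02] a [-0.    -0.001 -0.003] target [0.44  0.026 0.085] t= 1.73 F [-0.77 -0.03 -0.47]
```

View pics/w2.png

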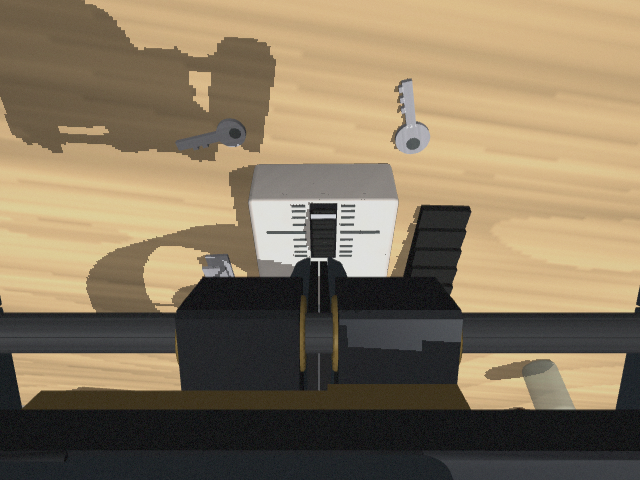

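View pics/s2.png

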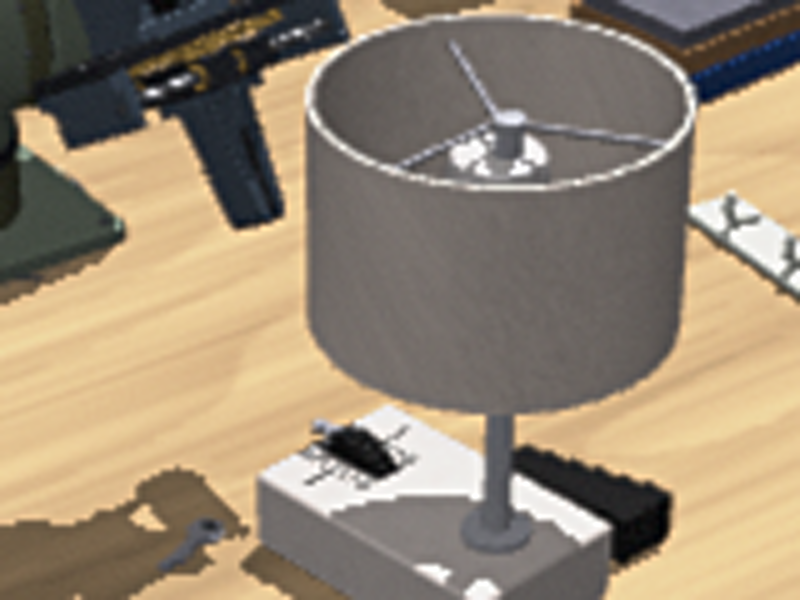

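The jog was refused because every key must be given, so nothing has moved. The arm has settled in the meantime, and I'll send the approach again from here.

Request:
jog_arm(steps=[{"tx":1,"ty":0,"tz":35,"ax":0,"ay":0,"az":0,"grip":255},{"tx":3,"ty":0,"tz":70,"ax":0,"ay":0,"az":0,"grip":255},{"tx":4.1,"ty":0,"tz":100,"ax":0,"ay":0,"az":-0.003,"grip":255},{"tx":4.1,"ty":0,"tz":116,"ax":0,"ay":0,"az":-0.003,"grip":255},{"tx":4.1,"ty":0,"tz":122,"ax":0,"ay":0,"az":-0.003,"grip":255},{"tx":4.1,"ty":0,"tz":124,"ax":0,"ay":0,"az":-0.003,"grip":255},{"tx":4.1,"ty":0,"tz":124,"ax":0,"ay":0,"az":-0.003,"grip":255},{"tx":4.1,"ty":0,"tz":124,"ax":0,"ay":0,"az":-0.003,"grip":255}])

```text
time: 2.72
tcp_pos: [0.4408, 0.0299, 0.0933]
tcp_rot: [-0.213, 2.621, 0.048]
wrist_force: [-0.7, -0.0, -0.3]
opening: 0.001
```

```bash
python3 - <<'E'
from h import *
jog(*target(30,-.005,.006))
c=cam('wrist');save(c,'w3.png')
s=cam('scene');save(s,'s3.png',(270,180,120,90),6)
jog(*target(30,-.005,.0))
M=np.linalg.inv(np.r_[np.c_[R.from_rotvec(env.sense()['tcp_rot']).as_matrix(),env.sense()['tcp_pos']],[[0,0,0,1]]])
E
```

```text
t [ 5.4 -3.2  6.2] a [-0.007 -0.01  -0.001] target [0.44  0.026 0.085] t= 2.73 F [-0.7  -0.03 -0.28]
t [ 5.3 -3.  12.1] a [-0.007 -0.011 -0.001] target [0.443 0.027 0.08 ] t= 2.83 F [ 0.32  0.57 -0.22]
```

View pics/w3.png

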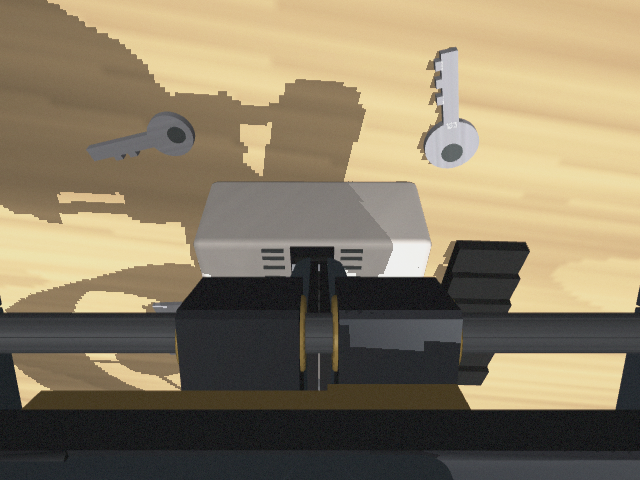

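View pics/s3.png

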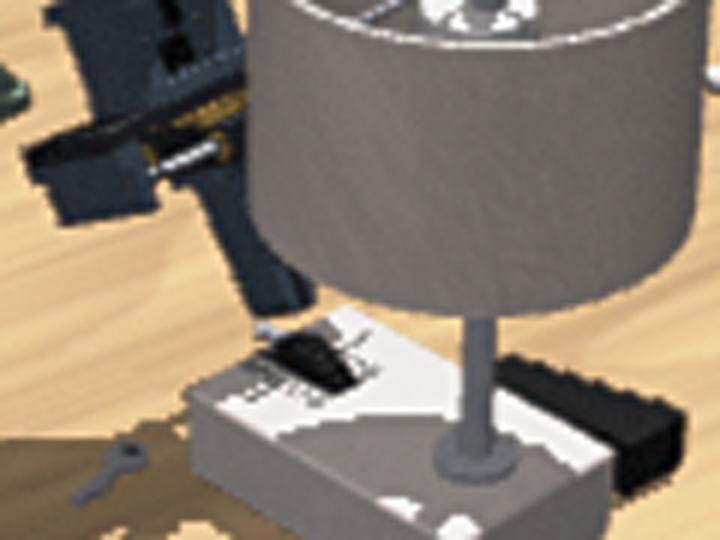

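Request:
jog_arm(steps=[{"tx":3,"ty":-2,"tz":4,"ax":-0.005,"ay":-0.01,"az":0,"grip":255},{"tx":5.3,"ty":-3,"tz":9,"ax":-0.007,"ay":-0.011,"az":0,"grip":255},{"tx":5.3,"ty":-3,"tz":9,"ax":-0.007,"ay":-0.011,"az":0,"grip":255},{"tx":5.3,"ty":-3,"tz":9,"ax":-0.007,"ay":-0.011,"az":0,"grip":255},{"tx":5.3,"ty":-3,"tz":9,"ax":-0.007,"ay":-0.011,"az":0,"grip":255}])

```text
time: 3.45
tcp_pos: [0.4425, 0.0306, 0.0915]
tcp_rot: [-0.211, 2.623, 0.047]
wrist_force: [1.3, -0.0, 0.4]
opening: 0.008
```

```bash
python3 - <<'E'
from h import *
jog(*target(30,-.005,.0));print(env.sense()['qvel'].round(3),env.sense()['opening'])
E
```

```text
t [ 5.9 -3.6  9.8] a [-0.008 -0.012 -0.002] target [0.443 0.027 0.08 ] t= 3.45 F [ 1.26 -0.01  0.43]
[-0.001 -0.001 -0.001 -0.002  0.001  0.001] 0.00837787870394712
```

```bash
python3 - <<'E'
from h import *
s=env.sense();print(s['joints'].round(3),s['tau'].round(2))
E
```

```text
[-0.011  0.146  2.42   0.837  0.105 -2.557] [ 0.000e+00 -2.264e+01 -1.434e+01  1.600e-01 -1.170e+00 -2.000e-02]
```

The wrist is near its singularity and joint 6 is at its limit. I'll use a smaller lean of 24° and point the tool along the arm's own radial direction, so joint 4 stays near 0.

```bash
cat >> h.py <<'E'
def toolR2(th,h=4.5):
    h=np.deg2rad(h);th=np.deg2rad(th);z=np.array([0,0,1.]);e=np.array([np.cos(h),np.sin(h),0]);n=np.array([-e[1],e[0],0])
    return np.stack([-e*np.cos(th)-z*np.sin(th),n,e*np.sin(th)-z*np.cos(th)],1)
def target2(th,u,gap,h=4.5):
    C,ex,ey=lamp();M=toolR2(th,h);t=np.deg2rad(th);d=ex*np.cos(t)+np.array([0,0,1])*np.sin(t)
    return wp(th)+d*u-M[:,2]*(gap+.025),M
E
python3 - <<'E'
from h import *
jog(*target2(24,-.01,.05))
E
```

```text
t [  0.4  -1.4 -40.7] a [0.031 0.093 0.075] target [0.423 0.026 0.127] t= 3.45 F [ 1.26 -0.01  0.43]
```

Request:
jog_arm(steps=[{"tx":0,"ty":-1,"tz":-20,"ax":0.01,"ay":0.03,"az":0.025,"grip":255},{"tx":0.4,"ty":-1.4,"tz":-40.7,"ax":0.031,"ay":0.093,"az":0.075,"grip":255},{"tx":0.4,"ty":-1.4,"tz":-40.7,"ax":0.031,"ay":0.093,"az":0.075,"grip":255},{"tx":0.4,"ty":-1.4,"tz":-40.7,"ax":0.031,"ay":0.093,"az":0.075,"grip":255},{"tx":0.4,"ty":-1.4,"tz":-40.7,"ax":0.031,"ay":0.093,"az":0.075,"grip":255},{"tx":0.4,"ty":-1.4,"tz":-40.7,"ax":0.031,"ay":0.093,"az":0.075,"grip":255}])

```text
time: 4.2
tcp_pos: [0.4222, 0.0263, 0.1261]
tcp_rot: [-0.106, 2.722, 0.023]
wrist_force: [0.8, -0.2, -0.4]
opening: 0.007
```

```bash
python3 - <<'E'
from h import *
print(env.sense()['joints'].round(3))
jog(*target2(24,-.01,.05))
jog(*target2(24,-.01,.006))
E
```

```text
[ 0.016  0.05   2.337  0.077  0.338 -1.7  ]
t [-0.7 -0.2 -0.5] a [ 0.    -0.002 -0.001] target [0.423 0.026 0.127] t= 4.2 F [ 0.78 -0.17 -0.4 ]
t [-0.8 -0.2 43.5] a [ 0.    -0.002 -0.001] target [0.44  0.028 0.087] t= 4.2 F [ 0.78 -0.17 -0.4 ]
```

Joint 4 is now near 0, so the pose is comfortable. I'll move down to about 6 mm off the wheel.

Request:
jog_arm(steps=[{"tx":-0.4,"ty":0,"tz":15,"ax":0,"ay":0,"az":0,"grip":255},{"tx":-0.8,"ty":-0.2,"tz":30,"ax":0,"ay":-0.002,"az":0,"grip":255},{"tx":-0.8,"ty":-0.2,"tz":40,"ax":0,"ay":-0.002,"az":0,"grip":255},{"tx":-0.8,"ty":-0.2,"tz":43.5,"ax":0,"ay":-0.002,"az":0,"grip":255},{"tx":-0.8,"ty":-0.2,"tz":43.5,"ax":0,"ay":-0.002,"az":0,"grip":255},{"tx":-0.8,"ty":-0.2,"tz":43.5,"ax":0,"ay":-0.002,"az":0,"grip":255}])

```text
time: 4.95
tcp_pos: [0.4406, 0.0276, 0.087]
tcp_rot: [-0.106, 2.72, 0.023]
wrist_force: [0.1, -0.3, 0.3]
opening: 0.006
```

```bash
python3 - <<'E'
from h import *
print(env.sense()['joints'].round(3),env.sense()['qvel'].round(3))
jog(*target2(24,-.01,.0))
s=cam('scene');save(s,'s4.png',(270,180,120,90),6)
E
```

```text
[ 0.019  0.158  2.364  0.122  0.202 -1.744] [-0.001 -0.004 -0.001  0.001 -0.001  0.002]
t [0.2 0.  6.3] a [ 0.     0.001 -0.001] target [0.443 0.028 0.081] t= 4.95 F [ 0.12 -0.32  0.3 ]
```

View pics/s4.png

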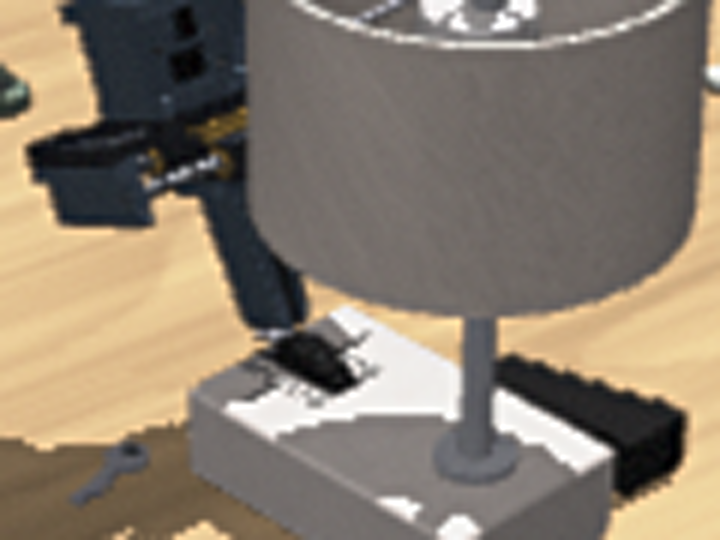

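The tip is now just above the bar, with the gripper well clear of the shade. Next I'll press in gently and watch the force.

Request:
jog_arm(steps=[{"tx":0.2,"ty":0,"tz":3,"ax":0,"ay":0,"az":0,"grip":255},{"tx":0.2,"ty":0,"tz":6,"ax":0,"ay":0,"az":0,"grip":255},{"tx":0.2,"ty":0,"tz":8,"ax":0,"ay":0,"az":0,"grip":255},{"tx":0.2,"ty":0,"tz":8.5,"ax":0,"ay":0,"az":0,"grip":255},{"tx":0.2,"ty":0,"tz":8.5,"ax":0,"ay":0,"az":0,"grip":255}])

```text
time: 5.62
tcp_pos: [0.4434, 0.0279, 0.079]
tcp_rot: [-0.106, 2.721, 0.023]
wrist_force: [-3.4, -0.5, 3.5]
opening: 0.002
```

```bash
python3 - <<'E'
from h import *
jog(*target2(24,-.01,-.0025))
jog(*target2(24,.007,-.0025))
s=env.sense();print(R.from_rotvec(s['tcp_rot']).as_matrix().T@s['wrist_force'])
E
```

```text
t [-0.5 -0.   0.3] a [ 0.     0.    -0.001] target [0.444 0.028 0.079] t= 5.62 F [-3.43 -0.48  3.46]
t [-17.4   1.3   0.3] a [ 0.     0.    -0.001] target [0.459 0.03  0.086] t= 5.62 F [-3.43 -0.48  3.46]
[ 1.74816457 -0.21143006 -4.57124928]
```

Contact is made at about 4.6 N along the tool. I'll roll it about two clicks.

Request:
jog_arm(steps=[{"tx":-3,"ty":0.2,"tz":0.3,"ax":0,"ay":0,"az":0,"grip":255},{"tx":-6,"ty":0.5,"tz":0.3,"ax":0,"ay":0,"az":0,"grip":255},{"tx":-9,"ty":0.7,"tz":0.3,"ax":0,"ay":0,"az":0,"grip":255},{"tx":-12,"ty":0.9,"tz":0.3,"ax":0,"ay":0,"az":0,"grip":255},{"tx":-15,"ty":1.1,"tz":0.3,"ax":0,"ay":0,"az":0,"grip":255},{"tx":-17,"ty":1.3,"tz":0.3,"ax":0,"ay":0,"az":0,"grip":255},{"tx":-17,"ty":1.3,"tz":0.3,"ax":0,"ay":0,"az":0,"grip":255},{"tx":-17,"ty":1.3,"tz":0.3,"ax":0,"ay":0,"az":0,"grip":255}])

```text
time: 6.62
tcp_pos: [0.4594, 0.0304, 0.0859]
tcp_rot: [-0.106, 2.72, 0.023]
wrist_force: [-2.0, 0.5, 3.8]
opening: 0.006
```

```bash
python3 - <<'E'
from h import *
jog(*target2(24,.007,-.0025))
s=env.sense();print(R.from_rotvec(s['tcp_rot']).as_matrix().T@s['wrist_force'],s['joints'].round(2))
s=cam('scene');save(s,'s5.png',(270,180,120,90),6)
for a in (60,45,30,15,0): print(a,((proj(s,[wp(a,-.009),wp(a,.009)])-(270,180))*6).round(0).tolist())
E
```

```text
t [0.2 0.  0.1] a [ 0.     0.001 -0.001] target [0.459 0.03  0.086] t= 6.62 F [-2.01  0.48  3.85]
[ 0.22244785  0.6390562  -4.3119645 ] [ 0.03  0.19  2.33  0.1   0.21 -1.72]
60 [[263.0, 345.0], [289.0, 331.0]]
45 [[269.0, 339.0], [296.0, 324.0]]
30 [[278.0, 335.0], [305.0, 321.0]]
15 [[289.0, 336.0], [315.0, 322.0]]
0 [[300.0, 341.0], [327.0, 326.0]]
```

View pics/s5.png

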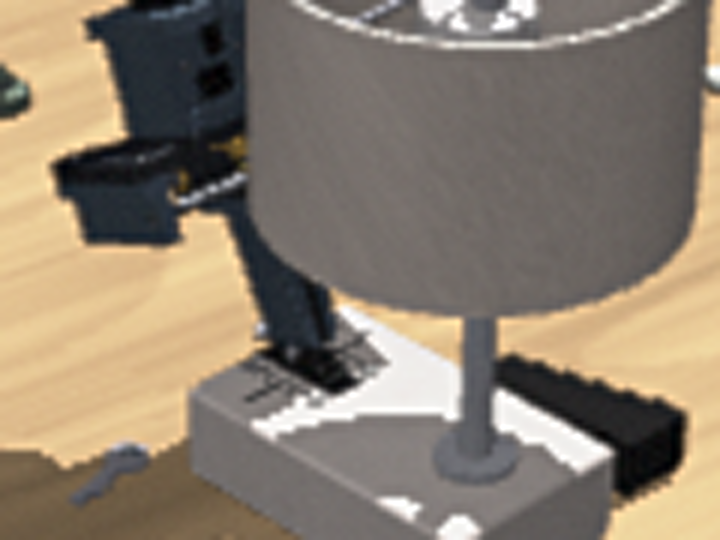

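Request:
jog_arm(steps=[{"tx":0,"ty":0,"tz":-4,"ax":0,"ay":0,"az":0,"grip":255},{"tx":0,"ty":0,"tz":-10,"ax":0,"ay":0,"az":0,"grip":255},{"tx":5,"ty":0,"tz":-40,"ax":0,"ay":0,"az":0,"grip":255},{"tx":15,"ty":-1,"tz":-75,"ax":0,"ay":0,"az":0,"grip":255},{"tx":17,"ty":-1,"tz":-100,"ax":0,"ay":0,"az":0,"grip":255},{"tx":17,"ty":-1,"tz":-100,"ax":0,"ay":0,"az":0,"grip":255},{"tx":17,"ty":-1,"tz":-100,"ax":0,"ay":0,"az":0,"grip":255},{"tx":17,"ty":-1,"tz":-100,"ax":0,"ay":0,"az":0,"grip":255}])

```text
time: 7.68
tcp_pos: [0.4031, 0.025, 0.1692]
tcp_rot: [-0.106, 2.722, 0.024]
wrist_force: [-0.2, 0.4, -1.3]
opening: 0.008
```

```bash
python3 - <<'E'
from h import *
c=cam('wrist');save(c,'w6.png',(240,150,160,120),5)
for a in (45,30,15,0,-15): print(a,((proj(c,[wp(a,-.009),wp(a,.009)])-(240,150))*5).round(0).tolist())
jog(*target2(24,-.007,.006))
E
```

```text
45 [[326.0, 453.0], [463.0, 444.0]]
30 [[330.0, 513.0], [467.0, 504.0]]
15 [[335.0, 569.0], [471.0, 560.0]]
0 [[341.0, 618.0], [475.0, 609.0]]
-15 [[347.0, 654.0], [479.0, 646.0]]
t [-3.7 -0.1 90.7] a [ 0.    -0.001 -0.001] target [0.443 0.028 0.088] t= 7.72 F [-0.27  0.19  0.04]
```

View pics/w6.png

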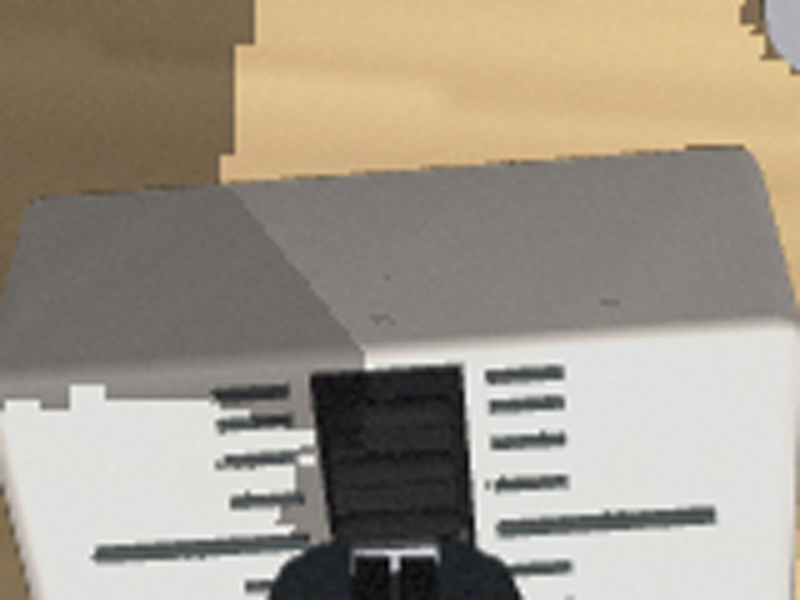

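The bar is no longer on the robot side at 45° or 30°. It's hidden behind the fingertip, so I'll back off to see it.

Request:
jog_arm(steps=[{"tx":10,"ty":0,"tz":-20,"ax":0,"ay":-0.05,"az":0,"grip":255},{"tx":25,"ty":0,"tz":-40,"ax":0,"ay":-0.1,"az":0,"grip":255},{"tx":25,"ty":0,"tz":-40,"ax":0,"ay":-0.1,"az":0,"grip":255},{"tx":25,"ty":0,"tz":-40,"ax":0,"ay":-0.1,"az":0,"grip":255},{"tx":25,"ty":0,"tz":-40,"ax":0,"ay":-0.1,"az":0,"grip":255}])

```text
time: 8.35
tcp_pos: [0.3651, 0.0219, 0.1955]
tcp_rot: [-0.102, 2.623, 0.028]
wrist_force: [-0.7, 0.8, -0.4]
opening: 0.007
```

```bash
python3 - <<'E'
from h import *
c=cam('wrist');save(c,'w7.png',(240,150,160,120),5)
for a in (45,30,15,0,-15): print(a,((proj(c,[wp(a,-.009),wp(a,.009)])-(240,150))*5).round(0).tolist())
s=cam('scene');save(s,'s7.png',(270,180,120,90),6)
jog(*target2(24,-.007,.05))
E
```

```text
45 [[335.0, 435.0], [454.0, 428.0]]
30 [[339.0, 487.0], [457.0, 479.0]]
15 [[343.0, 534.0], [461.0, 527.0]]
0 [[348.0, 573.0], [464.0, 566.0]]
-15 [[353.0, 602.0], [467.0, 595.0]]
t [-19.5  -0.1  88.6] a [ 0.001  0.098 -0.001] target [0.425 0.027 0.128] t= 8.45 F [ 0.58 -0.13  0.48]
```

View pics/w7.png

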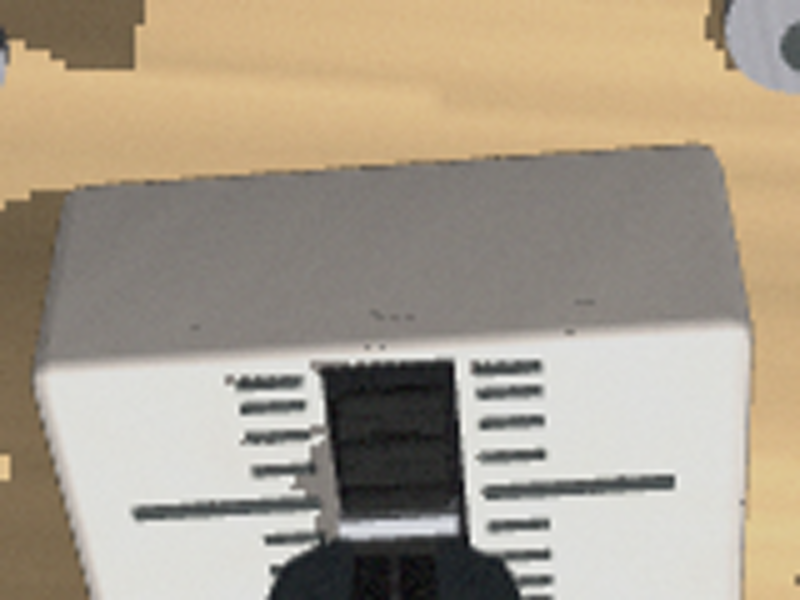

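View pics/s7.png

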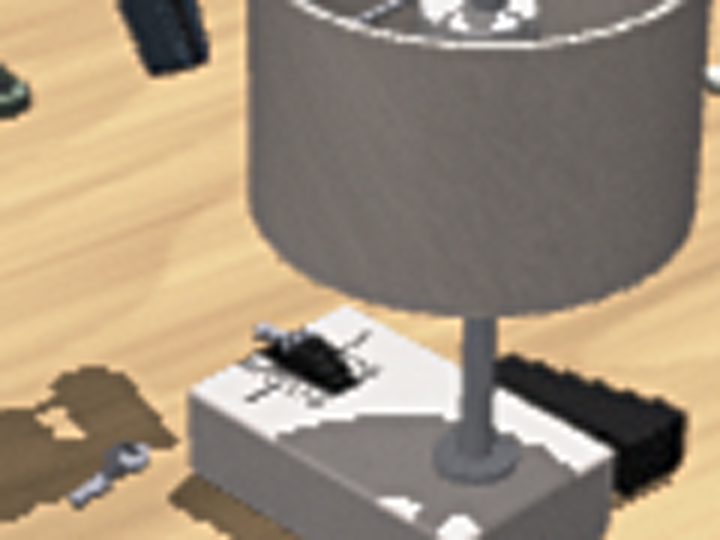

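The bar is at row 526 in the zoom. The prediction for 15° is about row 530, so the wheel is now at click 3 and one more 8 mm roll is needed.

Request:
jog_arm(steps=[{"tx":-7,"ty":0,"tz":30,"ax":0,"ay":0.04,"az":0,"grip":255},{"tx":-15,"ty":0,"tz":60,"ax":0,"ay":0.08,"az":0,"grip":255},{"tx":-19.5,"ty":0,"tz":85,"ax":0,"ay":0.098,"az":0,"grip":255},{"tx":-19.5,"ty":0,"tz":88.6,"ax":0,"ay":0.098,"az":0,"grip":255},{"tx":-19.5,"ty":0,"tz":88.6,"ax":0,"ay":0.098,"az":0,"grip":255},{"tx":-19.5,"ty":0,"tz":88.6,"ax":0,"ay":0.098,"az":0,"grip":255}])

```text
time: 9.2
tcp_pos: [0.4249, 0.0267, 0.1286]
tcp_rot: [-0.106, 2.72, 0.024]
wrist_force: [0.2, -0.6, 0.3]
opening: 0.001
```

```bash
python3 - <<'E'
from h import *
jog(*target2(24,-.007,.006))
E
```

```text
t [-0.1 -0.1 44.7] a [ 0.001  0.001 -0.001] target [0.443 0.028 0.088] t= 9.2 F [ 0.24 -0.63  0.34]
```

Request:
jog_arm(steps=[{"tx":0,"ty":0,"tz":15,"ax":0,"ay":0,"az":0,"grip":255},{"tx":0,"ty":0,"tz":30,"ax":0,"ay":0,"az":0,"grip":255},{"tx":0,"ty":0,"tz":40,"ax":0,"ay":0,"az":0,"grip":255},{"tx":0,"ty":0,"tz":44.5,"ax":0,"ay":0,"az":0,"grip":255},{"tx":0,"ty":0,"tz":48,"ax":0,"ay":0,"az":0,"grip":255},{"tx":0,"ty":0,"tz":51,"ax":0,"ay":0,"az":0,"grip":255},{"tx":0,"ty":0,"tz":53.2,"ax":0,"ay":0,"az":0,"grip":255},{"tx":0,"ty":0,"tz":53.2,"ax":0,"ay":0,"az":0,"grip":255},{"tx":0,"ty":0,"tz":53.2,"ax":0,"ay":0,"az":0,"grip":255}])

```text
time: 10.32
tcp_pos: [0.446, 0.0285, 0.0799]
tcp_rot: [-0.106, 2.721, 0.024]
wrist_force: [-4.2, -1.3, 4.5]
opening: 0.007
```

```bash
python3 - <<'E'
from h import *
jog(*target2(24,-.007,-.0025))
jog(*target2(24,.0015,-.0025))
s=env.sense();print(R.from_rotvec(s['tcp_rot']).as_matrix().T@s['wrist_force'])
E
```

```text
t [-0.6 -0.2  0.1] a [ 0.001  0.    -0.001] target [0.447 0.028 0.08 ] t= 10.32 F [-4.16 -1.28  4.5 ]
t [-9.1  0.5  0.1] a [ 0.001  0.    -0.001] target [0.454 0.03  0.084] t= 10.32 F [-4.16 -1.28  4.5 ]
[ 2.04571651 -0.94758757 -5.84046926]
```

Request:
jog_arm(steps=[{"tx":-2,"ty":0.1,"tz":0,"ax":0,"ay":0,"az":0,"grip":255},{"tx":-4,"ty":0.2,"tz":0,"ax":0,"ay":0,"az":0,"grip":255},{"tx":-6,"ty":0.3,"tz":0,"ax":0,"ay":0,"az":0,"grip":255},{"tx":-8,"ty":0.4,"tz":0,"ax":0,"ay":0,"az":0,"grip":255},{"tx":-8.7,"ty":0.5,"tz":0,"ax":0,"ay":0,"az":0,"grip":255},{"tx":-8.7,"ty":0.5,"tz":0,"ax":0,"ay":0,"az":0,"grip":255},{"tx":-8.7,"ty":0.5,"tz":0,"ax":0,"ay":0,"az":0,"grip":255},{"tx":-8.7,"ty":0.5,"tz":-4,"ax":0,"ay":0,"az":0,"grip":255},{"tx":-8.7,"ty":0.5,"tz":-10,"ax":0,"ay":0,"az":0,"grip":255},{"tx":-6,"ty":0,"tz":-30,"ax":0,"ay":0,"az":0,"grip":255},{"tx":0,"ty":0,"tz":-60,"ax":0,"ay":0,"az":0,"grip":255},{"tx":5,"ty":0,"tz":-90,"ax":0,"ay":0,"az":0,"grip":255}])

```text
time: 11.82
tcp_pos: [0.405, 0.025, 0.1614]
tcp_rot: [-0.106, 2.719, 0.023]
wrist_force: [0.7, -0.5, -0.3]
opening: 0.005
```

Request:
jog_arm(steps=[{"tx":15,"ty":0,"tz":-25,"ax":0,"ay":-0.05,"az":0,"grip":255},{"tx":35,"ty":0,"tz":-60,"ax":0,"ay":-0.15,"az":0,"grip":255},{"tx":40,"ty":0,"tz":-80,"ax":0,"ay":-0.15,"az":0,"grip":255},{"tx":40,"ty":0,"tz":-80,"ax":0,"ay":-0.15,"az":0,"grip":255},{"tx":40,"ty":0,"tz":-80,"ax":0,"ay":-0.15,"az":0,"grip":255},{"tx":40,"ty":0,"tz":-80,"ax":0,"ay":-0.15,"az":0,"grip":255},{"tx":40,"ty":0,"tz":-80,"ax":0,"ay":-0.15,"az":0,"grip":255}])

```text
time: 12.7
tcp_pos: [0.3363, 0.0196, 0.2174]
tcp_rot: [-0.1, 2.571, 0.03]
wrist_force: [-0.7, -1.4, 1.2]
opening: 0.005
```

```bash
python3 - <<'E'
from h import *
c=cam('wrist');save(c,'w8.png',(240,150,160,120),5)
print(env.sense()['time'])
for a in (45,30,15,0,-15): print(a,((proj(c,[wp(a,-.009),wp(a,.009)])-(240,150))*5).round(0).tolist())
s=cam('scene');save(s,'s8.png',(270,210,130,100),6)
for a in (15,0,-15): print(a,((proj(s,[wp(a,-.009),wp(a,.009)])-(270,210))*6).round(0).tolist())
t=cam('top');save(t,'t8.png',(250,200,120,120),5)
for a in (15,0,-15): print(a,((proj(t,[wp(a,-.009),wp(a,.009)])-(250,200))*5).round(0).tolist())
E
```

```text
12.75
45 [[340.0, 409.0], [448.0, 402.0]]
30 [[344.0, 455.0], [451.0, 449.0]]
15 [[348.0, 497.0], [454.0, 491.0]]
0 [[352.0, 532.0], [457.0, 526.0]]
-15 [[357.0, 556.0], [460.0, 550.0]]
15 [[289.0, 156.0], [315.0, 142.0]]
0 [[300.0, 161.0], [327.0, 146.0]]
-15 [[312.0, 169.0], [338.0, 154.0]]
15 [[338.0, 396.0], [300.0, 403.0]]
0 [[335.0, 379.0], [297.0, 386.0]]
-15 [[333.0, 363.0], [295.0, 370.0]]
```

View pics/w8.png

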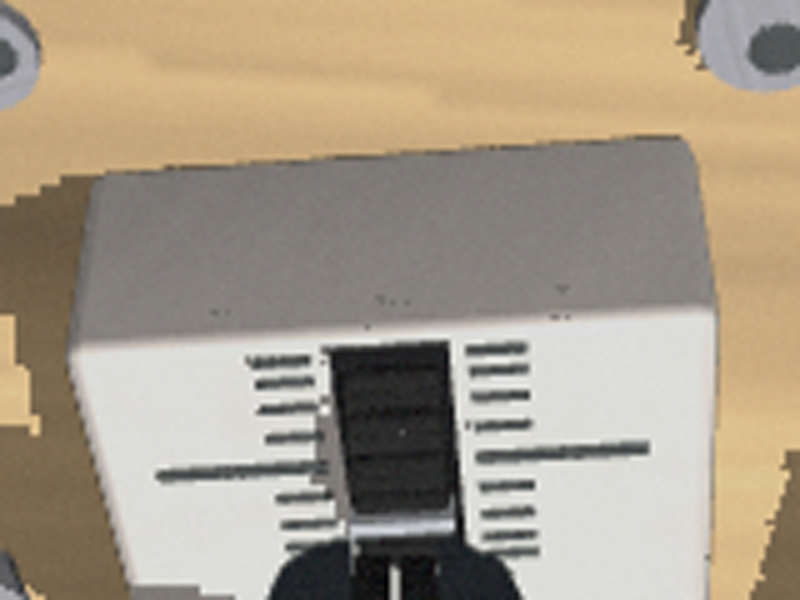

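View pics/s8.png

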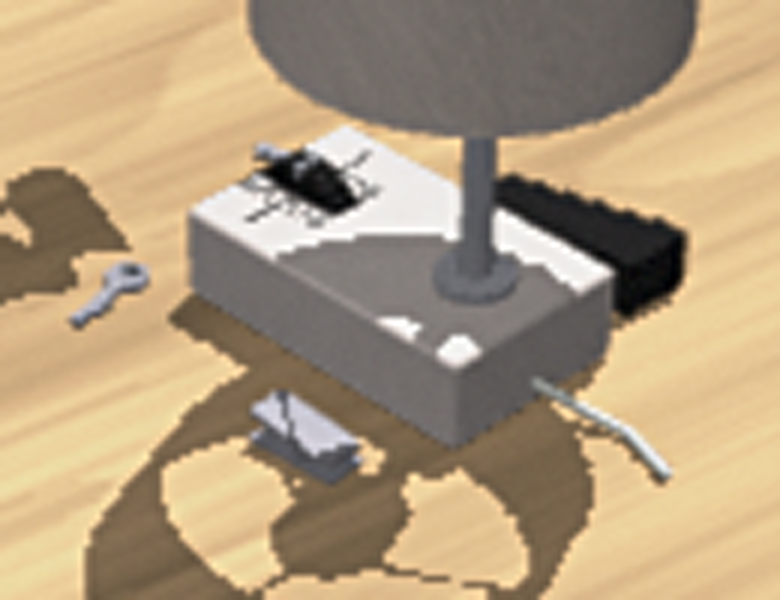

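View pics/t8.png

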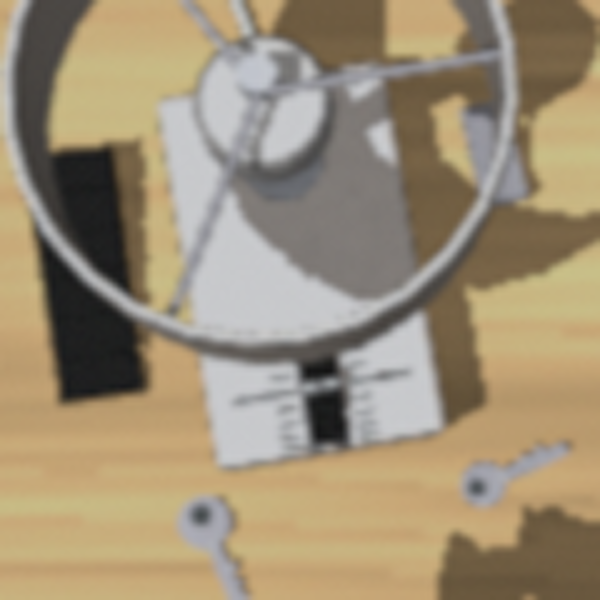

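In the top view the bar lies exactly in line with the long line, at zoom (320,384) against a prediction of (316,382) for straight up. The wrist view agrees, at row 526 against 529. The keys and other things haven't moved and the arm is clear, so I'm handing in.

```bash
python3 -c "
from h import *
s=env.sense();print(s['time'],s['qvel'].round(3));print(env.job_done())"
```

```text
12.85 [ 0.001 -0.006  0.002  0.     0.    -0.   ]
the job is handed in; nothing more can be done
None
```

The dimmer wheel is at the fourth click, with its bar straight up and in line with the long line. The job is handed in, with the arm clear of everything at 12.85 s of the 42 s.

**What I did:** The wheel started at click one. I rolled it with the closed fingertips, the gripper leaning back about 24° towards the robot. The first stroke moved it two clicks, and I checked it was at click three. The second moved it one more, and then I backed off.

**Last checks:**
- **Bar position:** The top view shows the bar on the long line. The wrist view agrees with the straight-up prediction to about 0.5 pixel, while one click would be about 5–7 pixels.
- **Surroundings:** The two keys by the lamp, the spring clip, the doorstop and the shade look the same in the before and after pictures. I did not re-image the tray and its key, the hook strip or the salt shaker at the end, but the arm stayed well clear of them.
- **Forces:** The force readings I took during contact reached about 6 N at most.

**What went wrong:** My first approach, at a 30° lean, stalled about 10 mm short because joint 6 reached its range limit (−2.557 of −2.56). I backed out and switched to the smaller lean before touching the wheel. One move call was also refused because a row was missing a key, and nothing moved.

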